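# Set up the neck rest on its pad

## Task

Take the guitar neck rest out of its sloping holder and stand it upright in the middle of the round black pad, turned so that the orange tab on its foot points straight at the pad's yellow mark, then let go. Set it down rather than dropping it, and leave the other things on the bench where they are.

Things in the scene. Friction and masses are not known exactly. Their poses are not given: they have to be found in the camera images.
- neck_rest: The neck rest, loose, 0.3 to 0.65 kg, 188 mm tall upright: dark square foot 76 x 76 x 14 mm, bright column, wooden U-shaped saddle on top. Origin: centre of the foot's underside; z runs up the column, x points from the column to the orange tab. At the start it leans 45 degrees in the holder, top away from the robot, tab on the upper side; stood up in the plane of the lean, its tab faces the robot.
- column_grip (a point): Point on the axis of the neck rest's round column, 55 mm up from the foot's underside, about 9 mm above its balance point. The column is 28 mm in diameter and runs from 14 to 150 mm up.
- saddle_grip (a point): Centre of the solid wooden base of the saddle, on the neck rest's z axis, 160 mm up from the foot's underside. The base is 36 mm long in x, 66 mm wide in y and reaches from 150 to 170 mm up; at each end in y a cheek 8 mm thick rises to 188 mm. When upright it can be taken from above by its two x faces, 36 mm apart.
- tab_tip (a point): Tip of the orange tab on the neck rest's foot, 58 mm from the column's axis and 7 mm above the foot's underside (the tab is 20 mm wide, 10 mm thick and stands 20 mm out of the foot).
- pad: The round black rubber pad, fixed to the bench, 180 mm in diameter and 8 mm thick. Origin: centre of its underside; x points to its yellow mark, z up. It may lie left or right of the bench's middle and the mark faces roughly away from the robot, up to 50 degrees either way.
- mark (a point): The yellow mark painted on the top of the pad near its rim (a 32 mm wide arrowhead pointing inwards); this point lies 74 mm from the pad's centre in the pad's x direction. The orange tab must point at it.
- holder: Sloping plywood holder, fixed, base 200 x 110 x 12 mm. Origin: centre of its underside; x points the way the neck rest leans. The foot stands on a sloping ledge, its underside's centre at (-60, 0, 55) mm; the column lies in a fork 46 mm wide, 117 to 133 mm up the column; the sloping bed is 38 mm below the column's axis. The neck rest lifts straight up out of it.
- sanding_block: Bystander: cork sanding block lying flat, 110 x 55 x 36 mm, near the bench's middle line. Origin: centre of its underside.
- glue_bottle: Bystander: yellow glue bottle, upright, 56 mm in diameter, 160 mm tall, near the middle line farther out. Origin: centre of its underside.
- hammer: Bystander: hammer lying across the far left of the bench, 260 mm long, low. Origin: under its middle.
- lacquer_jar: Bystander: amber jar with a black lid, upright, 64 mm in diameter, 85 mm tall, far right. Origin: centre of its underside.
- screwdriver: Bystander: screwdriver lying at the left, 200 mm long. Origin: under its middle.
- brush: Bystander: brush lying at the right, 200 mm long. Origin: under its middle.
- pot: Bystander: blue ceramic pot, 80 mm in diameter, 70 mm tall, far right. Origin: centre of its underside.
Not all that is in view belongs to the job. What is shaped like the neck_rest but green is not meant. Of the things that look like the pad, the larger one is meant.

How it is judged:
At the end, for the whole second after the job is handed in: The neck rest stands upright (within 4 degrees) and still on the pad, its foot's centre within 18 mm of the pad's centre, its orange tab pointing the way of the yellow mark within 12 degrees, released (angle between neck_rest's own z axis and vertical below 0.07 rad and horizontal distance between neck_rest and pad below 0.018 m and z of neck_rest in the frame of pad between 0.005 and 0.011 m and angle between the x axis of neck_rest and the x axis of pad, either way round below 0.21 rad and x of tab_tip in the frame of pad above 0.02 m and linear speed of neck_rest below 0.02 m/s and angular speed of neck_rest below 0.1 rad/s); the robot touches nothing.
It fails at once if the neck rest is dropped or falls over: it moves faster than 0.6 m/s while the fingers do not touch it (linear speed of neck_rest above 0.6 m/s and contact force between neck_rest and the fingers below 0.1 N).
It fails at once if another thing on the bench (sanding block, glue bottle, hammer, lacquer jar, screwdriver, brush or pot) is moved by more than 30 mm (distance of any of sanding_block, glue_bottle, hammer, lacquer_jar, screwdriver, brush, pot from where it was at the start of the episode above 0.03 m).
It also fails if it takes over 64 s, if anything falls off the work surface, if the arm or the gripper's body presses on something with over 40 N, if the wrist force passes 120 N, or if a joint passes its speed limit or range.

## Robot

A 6-joint arm with a two-finger parallel gripper is mounted at the origin on the work surface. World frame = base frame: x ahead of the robot, y to its left, z up, the work surface at z = 0. Lengths are in m, angles in rad, forces in N, time in s.
With the tool pointing down it reaches from about 0.375 to 0.975 m from the base axis. Payload 3.8 kg.
Tool frame: the origin (TCP) lies on the mounting face of the last link; the fingertips stand 173 mm ahead of it and the grasp point (between the pads) lies 155 mm ahead of it; z points along the fingers, y is the line along which they close (so a half turn about z gives the same grasp; the last joint's range is limited). The gripper opens to 85 mm and grips with 20 to 120 N. Pads are 22 mm wide; open, the fingers measure 114 mm over their backs; the gripper's body (76 mm by 85 mm) begins 54 mm behind the grasp point. The pads swing forward as they close: fully open they stand 13 mm farther back than shut.
Start: joints at [1.308, 0.264, 1.604, -0, 1.274, -0.037], TCP at [0.151, 0.658, 0.405] pointing down, gripper open.
Joint ranges: [-2.63, 2.63], [-0.94, 2.18], [0.31, 2.57], [-1.31, 4.45], [0, 2.66], [-2.55, 2.55]. Speed limits (rad/s): [2.57, 2.57, 3.14, 3.14, 3.14, 3.14].

## Interface

Orientations are given as a rotation vector (axis times angle).
In Python, from workcell import bot gives the robot as it stands.
- The arm moves only by the tool drive_tool, never from a script. Its argument "increments" is a list of rows, each an object with "delta_pos": the shift along the tool's x, y, z in mm, a list of three; "turn": the turn about the tool's z in rad; "jaw": the opening, from -1 (shut) to 1 (fully open). A call has 1 to 8 rows; each row shifts and turns the commanded pose from where the row before left it, along the tool's axes as they then stand; what a row does not reach is not made up. A row lasts 1/12 s, in which the tool goes at most 41.7 mm and 7.16 degrees, less where a joint would pass 70% of its speed; a pose out of reach is approached as far as the arm can. A call is refused whole if a number of a shift passes 41.7 or a number of a turn 0.125, either way. A call with a gripper value outside its range is refused whole. The fingers move at their own pace and stop on an object; "grip_force" is the grip in N (left out, the last holds). Time passes only in rows, so rows that do not move let the fingers close. It gives the time, the measured TCP pose, the force, the opening and the grip force at its end, in the units of the state.
- bot.read_state(): the state, without advancing time (a new reading comes with each control period).
- bot.read_camera(name): name is "scene" or "top" or "wrist"; returns a dict with "pixels" (384x512x3 uint8, red, green, blue), "fovy" (degrees; the focal length in pixels is half the picture's height over the tangent of half this angle, whatever the lens; pixels are square), "cx", "cy" (the principal point, pixels), "camera_from_world" (4x4, takes a point from world to camera coordinates); the wrist camera has in their place "hand_eye" (4x4, takes a point from camera to tool coordinates, whose origin is the TCP and whose axes are the flange's). Camera axes: x right, y down, z forward; pixel columns grow to the right and rows downward; lengths in m; the calibration is good to about 2 mm. The wrist camera is an equidistant fisheye: a pixel r from the principal point sees the ray r / f radians off the axis. A picture is of the moment at which its call begins: read the wrist's pose just before it. There is no depth.
- bot.finish_job(): hands the job in; it is judged then, once.
The state is a dict: "time": time; "q": joint angles; "joint_vel": joint speeds; "joint_torque": joint torques, N m; "tool_pos": TCP position; "tcp_rot": TCP orientation; "wrist_force": force on the tool from outside, world axes, zero at the start; "torque": the same for the moment, N m; "width": opening from 0.0 (shut) to 1.0 (fully open); "grip_force": force on a finger pad.
Only numpy, scipy, OpenCV 4.12 (cv2) and the standard library are available. Lean on these libraries where they do the work, as an engineer would, in place of code of your own. Each camera call takes 0.05 s, during which the arm holds its last target. There are 200 camera calls.

## Working session

There is one attempt and no reset: what is moved stays moved. The work goes in short steps, Python scripts to look and compute and a tool call to move; the robot and the scene stay as the last step left them, time stands still between calls to the robot, and variables do not carry over. Pictures are saved under pics/ and viewed, at most 10 in all, crops included, and the job is handed in when it is done.

Besides the shell and the picture viewer there is one more tool, called after "Emit:" as name([rows], argument=value, ...), one row to a line, values as JSON. drive_tool: Moves the arm, as the interface text tells. Its arguments: {"type":"object","properties":{"increments":{"type":"array"},"grip_force":{"type":"number"}},"required":["increments"]}

```bash
ls; mkdir -p pics
cat > h.py <<'E'
import numpy as np, cv2
from scipy.spatial.transform import Rotation as R
def f(c): return 192/np.tan(np.radians(c["fovy"])/2)
def ray(c,u,v):
    M=np.array(c["camera_from_world"]); d=np.array([(u-c["cx"])/f(c),(v-c["cy"])/f(c),1.])
    return -M[:3,:3].T@M[:3,3], M[:3,:3].T@(d/np.linalg.norm(d))
def onz(c,u,v,z):
    o,d=ray(c,u,v); return o+d*(z-o[2])/d[2]
def proj(c,p):
    M=np.array(c["camera_from_world"]); q=M[:3,:3]@np.array(p)+M[:3,3]
    return f(c)*q[0]/q[2]+c["cx"], f(c)*q[1]/q[2]+c["cy"]
E
python3 - <<'E'
from workcell import bot
import cv2,pickle
for n in("scene","top"):
    c=bot.read_camera(n); pickle.dump(c,open(n+".pkl","wb"))
    cv2.imwrite(f"pics/{n}.png",c["pixels"][:,:,::-1]); print(n,c["fovy"],c["cx"],c["cy"],c["camera_from_world"])
print(bot.read_state())
E
```

```text
pics
scene 48.36253591298065 253.62853999095563 188.90436686886548 [[ 0.49057075  0.87133151 -0.01103333 -0.24249672]
 [ 0.74445157 -0.42564946 -0.51440684 -0.34614943]
 [-0.45291522  0.24413917 -0.85747529  1.73839982]
 [ 0.          0.          0.          1.        ]]
top 43.43635680476221 247.72355920891547 185.4792088671237 [[-0.02426355 -0.99967978 -0.00718473 -0.00242926]
 [-0.99614318  0.02478265 -0.08416997  0.51725706]
 [ 0.08432107  0.00511476 -0.99642551  1.59032865]
 [ 0.          0.          0.          1.        ]]
{'time': 0.1, 'q': array([ 1.30808565e+00,  2.64670051e-01,  1.60528831e+00, -3.65298436e-05,
        1.27371436e+00, -3.68818649e-02]), 'joint_vel': array([ 0.0011204 , -0.00085024, -0.0030663 ,  0.00106658, -0.00124937,
        0.00079271]), 'joint_torque': array([ 1.47508113e-04, -5.16705287e+01, -3.68594134e+01, -9.32491980e-05,
        6.23632543e-03, -2.46307167e-05]), 'tool_pos': array([0.15105222, 0.65754334, 0.40346392]), 'tcp_rot': array([-0.35392975, -3.1213129 ,  0.00323868]), 'wrist_force': array([ 0.07063255,  0.36693715, -0.37035292]), 'torque': array([-0.05488298, -0.01301866,  0.00342894]), 'grip_force': 0.0, 'width': 0.9969524791109391}
```

View pics/scene.png

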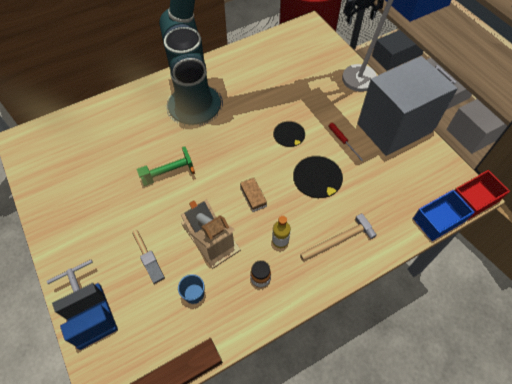

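View pics/top.png

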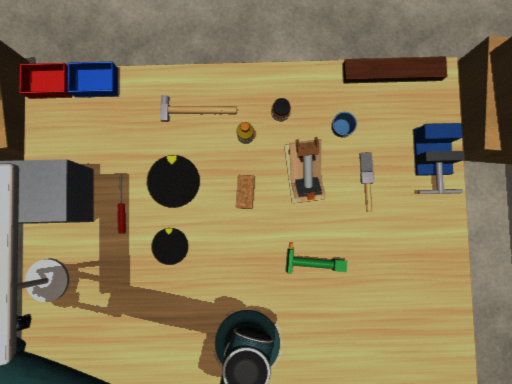

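The scene shows two candidates for the neck rest. One is the wooden-saddled rest leaning in the holder, top view (307,170) with its orange tab at about (311,197). The other is a green lookalike lying at (317,262), which is excluded by colour. There are two black pads, a larger one at (173,181) and a smaller one at (170,246); the larger is meant. I'll measure these and confirm in one crop.

```bash
cat > m.py <<'E'
from h import *; import pickle
C={n:pickle.load(open(n+".pkl","rb")) for n in("scene","top")}
def blobs(c,lo,hi,box,amin=6):
    u0,v0,u1,v1=box; hsv=cv2.cvtColor(c["pixels"],cv2.COLOR_RGB2HSV)
    m=cv2.inRange(hsv,lo,hi); k=np.zeros_like(m); k[v0:v1,u0:u1]=m[v0:v1,u0:u1]
    cs,_=cv2.findContours(k,cv2.RETR_EXTERNAL,cv2.CHAIN_APPROX_NONE)
    return sorted([x for x in cs if cv2.contourArea(x)>=amin],key=cv2.contourArea)[::-1]
def cen(x): m=cv2.moments(x); return m["m10"]/m["m00"],m["m01"]/m["m00"]
boxes={"top":((130,140,215,280),(270,120,340,215)),"scene":((260,110,355,210),(170,190,250,270))}
for n,c in C.items():
    pb,nb=boxes[n]
    for x in blobs(c,(0,0,0),(180,255,50),pb,100):
        x=cv2.convexHull(x)
        P=np.array([onz(c,*p[0],0.008)[:2] for p in x],np.float32)
        (cc,r)=cv2.minEnclosingCircle(P); e=cv2.fitEllipse(P); print(n,"pad",np.round(cc,4),"r",round(r,4),"ell",np.round(e[0],4),np.round(e[1],4))
    for x in blobs(c,(22,150,120),(35,255,255),pb,4): print(n,"mark",np.round(cen(x),1),onz(c,*cen(x),.008).round(4))
    for x in blobs(c,(3,180,150),(14,255,255),nb,3): print(n,"orange",np.round(cen(x),1),cv2.contourArea(x),onz(c,*cen(x),.105).round(4))
print("tcp px",proj(C["top"],[.151,.658,.405]))
a=cv2.resize(C["top"]["pixels"][125:210,275:340],None,fx=6,fy=6,interpolation=cv2.INTER_CUBIC)
b=cv2.resize(C["scene"]["pixels"][190:275,175:245],None,fx=5.7,fy=6,interpolation=cv2.INTER_CUBIC)
cv2.imwrite("pics/crop.png",np.hstack([a,b])[:,:,::-1])
E
python3 m.py
```

```text
scene pad [0.5435 0.236 ] r 0.0876 ell [0.5439 0.2362] [0.1719 0.1749]
scene pad [0.3269 0.2494] r 0.0588 ell [0.327  0.2495] [0.1155 0.1172]
scene mark [330.4 190.5] [0.6167 0.2425 0.008 ]
scene mark [296.8 141.9] [0.3764 0.2546 0.008 ]
scene orange [192.8 204.1] 16.5 [ 0.48   -0.2155  0.105 ]
top pad [0.5401 0.2374] r 0.0878 ell [0.5402 0.2371] [0.1732 0.1744]
top pad [0.3225 0.2508] r 0.0595 ell [0.3224 0.2509] [0.1173 0.1185]
top mark [171.4 158.7] [0.6157 0.2417 0.008 ]
top mark [168.5 230.2] [0.3746 0.254  0.008 ]
tcp px (np.float64(-19.48097932104426), np.float64(325.357534137487))
```

View pics/crop.png

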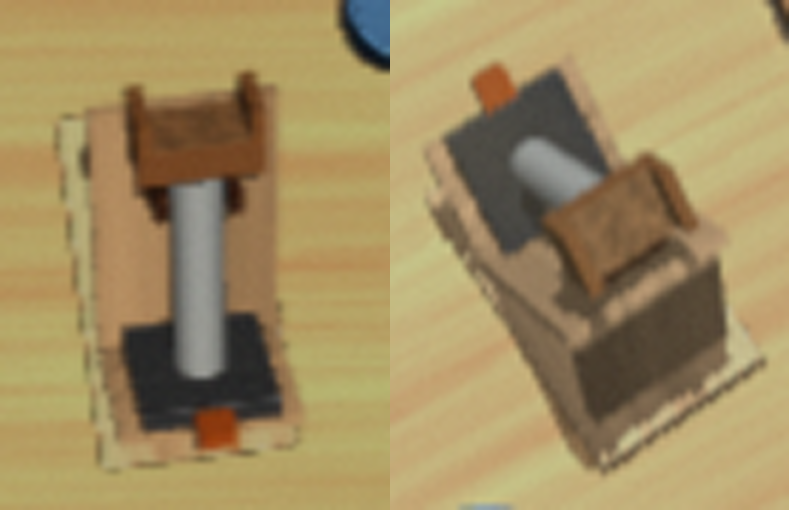

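The crop confirms the grey-column rest with the wooden saddle in the plywood holder. Its orange tab is near crop (215,428), about (311,196) in the top view. The larger pad measures r ≈ 88 mm and the smaller 59 mm, so the target is the larger one. Next I'll get the lean direction and saddle position from the holder corners and the column axis.

```bash
cat > n.py <<'E'
from h import *; import pickle
from scipy.optimize import least_squares
T=pickle.load(open("top.pkl","rb"));S=pickle.load(open("scene.pkl","rb"))
t=lambda u,v:(275+u/6-.4,125+v/6-.4)
s=lambda u,v:(175+(u-390)/5.7-.4,190+v/6-.4)
for n,p in dict(NL=t(105,468),NR=t(300,440),FL=t(60,117)).items(): print(n,onz(T,*p,.012).round(4))
for n,p in dict(FL=s(603,470),FR=s(765,358)).items(): print("sc",n,onz(S,*p,.012).round(4))
def tri(a,b):
    o1,d1=ray(T,*a);o2,d2=ray(S,*b)
    k=np.linalg.lstsq(np.c_[d1,-d2],o2-o1,rcond=None)[0]
    p,q=o1+k[0]*d1,o2+k[1]*d2; return ((p+q)/2).round(4),round(np.linalg.norm(p-q),4)
print("tab tip mid",tri(t(216,447),s(488,66)))
print("tab blob",tri(t(216,428),s(493,88)))
print("cheekL top",tri(t(133,90),s(680,225)) ,"alt", tri(t(133,90),s(598,295)))
# saddle base lower front corners (x=+18,s=150)
print("cornerL",tri(t(143,187),s(650,155)),"cornerR",tri(t(262,178),s(548,217)))
print("foot cornL",tri(t(145,425),s(562,58)),"R",tri(t(280,410),s(445,138)))
E
python3 n.py
```

```text
NL [ 0.4566 -0.1624  0.012 ]
NR [ 0.4696 -0.2718  0.012 ]
FL [ 0.6554 -0.1434  0.012 ]
sc FL [ 0.6687 -0.2505  0.012 ]
sc FR [ 0.6573 -0.1412  0.012 ]
tab tip mid (array([ 0.4626, -0.2131,  0.0986]), np.float64(0.0019))
tab blob (array([ 0.4728, -0.2149,  0.0918]), np.float64(0.0005))
cheekL top (array([ 0.6393, -0.1712,  0.1765]), np.float64(0.0055)) alt (array([ 0.6399, -0.1976,  0.1328]), np.float64(0.0519))
cornerL (array([ 0.5923, -0.1706,  0.1704]), np.float64(0.0045)) cornerR (array([ 0.5956, -0.2317,  0.168 ]), np.float64(0.0038))
foot cornL (array([ 0.476 , -0.1749,  0.0944]), np.float64(0.0051)) R (array([ 0.4821, -0.2507,  0.0827]), np.float64(0.0003))
```

The holder yaw is about 0.10 rad and its centre about (0.563, -0.207). That puts the saddle grip at about (0.614, -0.201, 0.168). The tab tip measures within 5 mm of the prediction, so the numbers agree.

The pad centre is (0.542, 0.237) with a mark yaw of about 0.068. The tool can only point down, so I'll grip the saddle by its y faces and let the rest hang upright from there.

First I'll carry the arm across, then turn it.

Emit:
drive_tool([
  {"delta_pos": [-26.8, -30.5, -1.9], "turn": 0, "jaw": 1},
  {"delta_pos": [-26.8, -30.5, -1.9], "turn": 0, "jaw": 1},
  {"delta_pos": [-26.8, -30.5, -1.9], "turn": 0, "jaw": 1},
  {"delta_pos": [-26.8, -30.5, -1.9], "turn": 0, "jaw": 1},
  {"delta_pos": [-26.8, -30.5, -1.9], "turn": 0, "jaw": 1},
  {"delta_pos": [-26.8, -30.5, -1.9], "turn": 0, "jaw": 1},
  {"delta_pos": [-26.8, -30.5, -1.9], "turn": 0, "jaw": 1},
  {"delta_pos": [-26.8, -30.5, -1.9], "turn": 0, "jaw": 1},
])

```text
time: 0.77
tool_pos: [0.3057, 0.3701, 0.4195]
tcp_rot: [-0.353, -3.121, 0.001]
wrist_force: [0.9, -0.3, -0.2]
width: 0.998
grip_force: 0.0
```

Emit:
drive_tool([
  {"delta_pos": [-26.8, -30.5, -1.9], "turn": 0, "jaw": 1},
  {"delta_pos": [-26.8, -30.5, -1.9], "turn": 0, "jaw": 1},
  {"delta_pos": [-26.8, -30.5, -1.9], "turn": 0, "jaw": 1},
  {"delta_pos": [-26.8, -30.5, -1.9], "turn": 0, "jaw": 1},
  {"delta_pos": [-26.8, -30.5, -1.9], "turn": 0, "jaw": 1},
  {"delta_pos": [-26.8, -30.5, -1.9], "turn": 0, "jaw": 1},
  {"delta_pos": [-26.8, -30.5, -1.9], "turn": 0, "jaw": 1},
  {"delta_pos": [-26.8, -30.5, -1.9], "turn": 0, "jaw": 1},
])

```text
time: 1.43
tool_pos: [0.46, 0.0842, 0.435]
tcp_rot: [-0.354, -3.122, -0.0]
wrist_force: [-0.1, 0.7, -0.2]
width: 0.997
grip_force: 0.0
```

Emit:
drive_tool([
  {"delta_pos": [0, 0, 0], "turn": 0.12, "jaw": 1},
  {"delta_pos": [0, 0, 0], "turn": 0.12, "jaw": 1},
  {"delta_pos": [0, 0, 0], "turn": 0.12, "jaw": 1},
  {"delta_pos": [0, 0, 0], "turn": 0.12, "jaw": 1},
  {"delta_pos": [0, 0, 0], "turn": 0.12, "jaw": 1},
  {"delta_pos": [0, 0, 0], "turn": 0.12, "jaw": 1},
  {"delta_pos": [0, 0, 0], "turn": 0.12, "jaw": 1},
  {"delta_pos": [0, 0, 0], "turn": 0.12, "jaw": 1},
])

```text
time: 2.1
tool_pos: [0.4595, 0.0862, 0.4345]
tcp_rot: [-1.763, -2.599, 0.001]
wrist_force: [-0.1, 0.2, -0.3]
width: 0.999
grip_force: 0.0
```

Emit:
drive_tool([
  {"delta_pos": [0, 0, 0], "turn": 0.12, "jaw": 1},
  {"delta_pos": [0, 0, 0], "turn": 0.12, "jaw": 1},
  {"delta_pos": [0, 0, 0], "turn": 0.12, "jaw": 1},
  {"delta_pos": [0, 0, 0], "turn": 0.12, "jaw": 1},
  {"delta_pos": [0, 0, 0], "turn": 0.12, "jaw": 1},
  {"delta_pos": [0, 0, 0], "turn": 0.12, "jaw": 1},
  {"delta_pos": [0, 0, 0], "turn": 0.12, "jaw": 1},
  {"delta_pos": [0, 0, 0], "turn": 0.12, "jaw": 1},
])

```text
time: 2.77
tool_pos: [0.4595, 0.0862, 0.4346]
tcp_rot: [-2.764, -1.492, 0.001]
wrist_force: [0.6, 0.2, -0.1]
width: 1.0
grip_force: 0.0
```

Emit:
drive_tool([
  {"delta_pos": [0, 0, 0], "turn": 0.12, "jaw": 1},
  {"delta_pos": [0, 0, 0], "turn": 0.12, "jaw": 1},
  {"delta_pos": [0, 0, 0], "turn": 0.12, "jaw": 1},
  {"delta_pos": [0, 0, 0], "turn": 0.12, "jaw": 1},
  {"delta_pos": [0, 0, 0], "turn": 0.12, "jaw": 1},
  {"delta_pos": [0, 0, 0], "turn": 0.12, "jaw": 1},
  {"delta_pos": [0, 0, 0], "turn": 0.12, "jaw": 1},
  {"delta_pos": [0, 0, 0], "turn": 0, "jaw": 1},
])

```text
time: 3.43
tool_pos: [0.4596, 0.0862, 0.4346]
tcp_rot: [3.132, 0.24, -0.001]
wrist_force: [-1.0, 0.5, -0.7]
width: 1.002
grip_force: 0.0
```

Emit:
drive_tool([
  {"delta_pos": [0, 0, 0], "turn": 0.052, "jaw": 1},
  {"delta_pos": [17.9, 37, 0], "turn": 0, "jaw": 1},
  {"delta_pos": [17.9, 37, 0], "turn": 0, "jaw": 1},
  {"delta_pos": [17.9, 37, 0], "turn": 0, "jaw": 1},
  {"delta_pos": [17.9, 37, 0], "turn": 0, "jaw": 1},
  {"delta_pos": [17.9, 37, 0], "turn": 0, "jaw": 1},
  {"delta_pos": [17.9, 37, 0], "turn": 0, "jaw": 1},
  {"delta_pos": [17.9, 37, 0], "turn": 0, "jaw": 1},
])

```text
time: 4.1
tool_pos: [0.6119, -0.1603, 0.4346]
tcp_rot: [-3.137, -0.169, 0.001]
wrist_force: [1.1, -0.0, 0.2]
width: 1.001
grip_force: 0.0
```

Emit:
drive_tool([
  {"delta_pos": [0, 40, 0], "turn": 0, "jaw": 1},
  {"delta_pos": [0, 0, 0], "turn": 0, "jaw": 1},
  {"delta_pos": [0, 0, 0], "turn": 0, "jaw": 1},
])

```text
time: 4.35
tool_pos: [0.6154, -0.2005, 0.4339]
tcp_rot: [-3.137, -0.162, 0.003]
wrist_force: [0.4, 1.0, 0.1]
width: 1.003
grip_force: 0.0
```

Run:
```python
from workcell import bot
import cv2,pickle
s=bot.read_state(); c=bot.read_camera("wrist"); pickle.dump((s,c),open("w.pkl","wb"))
print(s["tool_pos"],s["tcp_rot"],s["q"].round(3)); print(c["fovy"],c["cx"],c["cy"],c["hand_eye"])
cv2.imwrite("pics/w.png",c["pixels"][:,:,::-1])
```

```text
[ 0.61540715 -0.20047301  0.43389687] [-3.13673006e+00 -1.61955465e-01  2.72531615e-03] [-0.353  0.197  1.632 -0.     1.315  1.114]
65.70646984690485 256.259639499737 190.4329941238496 [[-3.24533764e-04 -9.54393577e-01 -2.98551158e-01  7.59391310e-02]
 [ 9.99999504e-01 -2.86096255e-05 -9.95570614e-04  9.78699429e-04]
 [ 9.41624763e-04 -2.98551333e-01  9.54393113e-01  2.95485110e-02]
 [ 0.00000000e+00  0.00000000e+00  0.00000000e+00  1.00000000e+00]]
```

View pics/w.png

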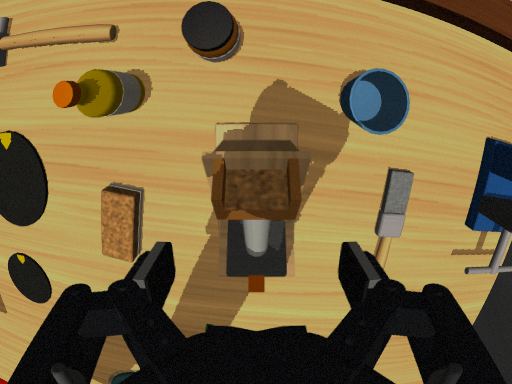

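The wrist view shows the saddle at columns 212–301, centred on the principal point and parallel to the jaws. The front-lower edge of the saddle is at row ~218. I'll check the fore-aft position from it.

Run:
```python
from h import *; import pickle
s,c=pickle.load(open("w.pkl","rb")); H=np.array(c["hand_eye"]); Rt=R.from_rotvec(s["tcp_rot"]).as_matrix()
def wr(u,v,z):
    x,y=u-c["cx"],v-c["cy"]; r=np.hypot(x,y); th=r/f(c)
    d=np.array([x/r*np.sin(th),y/r*np.sin(th),np.cos(th)])
    o=s["tool_pos"]+Rt@H[:3,3]; d=Rt@H[:3,:3]@d
    return (o+d*(z-o[2])/d[2]).round(4)
print("front edge s150 x18",wr(215,220,.174),wr(299,219,.174))
print("tab tip lower",wr(257,291,.101), "foot mid top edge",wr(257,276,.055+.052/2**.5))
print("cheek ends s188?",wr(212,160,.19),wr(300,160,.19))
```

```text
front edge s150 x18 [ 0.5892 -0.1686  0.174 ] [ 0.5974 -0.2392  0.174 ]
tab tip lower [ 0.465  -0.2173  0.101 ] foot mid top edge [ 0.4817 -0.2156  0.0918]
cheek ends s188? [ 0.644  -0.1652  0.19  ] [ 0.6507 -0.2299  0.19  ]
```

The grip estimate from this view is (0.613, -0.202), which agrees. Now I'll descend and grip.

Emit:
drive_tool([
  {"delta_pos": [-2, 1, 30], "turn": 0, "jaw": 1},
  {"delta_pos": [0, 0, 30], "turn": 0, "jaw": 1},
  {"delta_pos": [0, 0, 25], "turn": 0, "jaw": 1},
  {"delta_pos": [0, 0, 16], "turn": 0, "jaw": 1},
  {"delta_pos": [0, 0, 16], "turn": 0, "jaw": 1},
  {"delta_pos": [0, 0, 0], "turn": 0, "jaw": 1},
], grip_force=80)

```text
time: 4.9
tool_pos: [0.6116, -0.197, 0.3137]
tcp_rot: [-3.134, -0.168, 0.011]
wrist_force: [-0.3, -0.5, -0.8]
width: 1.004
grip_force: 0.0
```

Emit:
drive_tool([
  {"delta_pos": [0, 0, 0], "turn": 0, "jaw": 0.4},
  {"delta_pos": [0, 0, 0], "turn": 0, "jaw": 0},
  {"delta_pos": [0, 0, 0], "turn": 0, "jaw": -1},
  {"delta_pos": [0, 0, 0], "turn": 0, "jaw": -1},
  {"delta_pos": [0, 0, 0], "turn": 0, "jaw": -1},
  {"delta_pos": [0, 0, 0], "turn": 0, "jaw": -1},
  {"delta_pos": [0, 0, 0], "turn": 0, "jaw": -1},
  {"delta_pos": [0, 0, 0], "turn": 0, "jaw": -1},
])

```text
time: 5.57
tool_pos: [0.6137, -0.1993, 0.3196]
tcp_rot: [3.137, 0.163, 0.002]
wrist_force: [-2.6, 1.4, 6.1]
width: 0.764
grip_force: 87.5
```

The width is 0.764 × 85 ≈ 65 mm, so the saddle is held. Now I'll lift.

Emit:
drive_tool([
  {"delta_pos": [0, 0, -8], "turn": 0, "jaw": -1},
  {"delta_pos": [0, 0, -16], "turn": 0, "jaw": -1},
  {"delta_pos": [0, 0, -20], "turn": 0, "jaw": -1},
  {"delta_pos": [0, 0, -20], "turn": 0, "jaw": -1},
  {"delta_pos": [0, 0, -20], "turn": 0, "jaw": -1},
  {"delta_pos": [0, 0, -20], "turn": 0, "jaw": -1},
  {"delta_pos": [0, 0, -20], "turn": 0, "jaw": -1},
  {"delta_pos": [0, 0, -20], "turn": 0, "jaw": -1},
])

```text
time: 6.23
tool_pos: [0.6135, -0.1992, 0.4616]
tcp_rot: [-3.136, -0.163, 0.001]
wrist_force: [-0.0, -0.3, -6.1]
width: 0.761
grip_force: 88.5
```

Emit:
drive_tool([
  {"delta_pos": [0, 0, -16], "turn": 0, "jaw": -1},
  {"delta_pos": [0, 0, -10], "turn": 0, "jaw": -1},
  {"delta_pos": [0, 0, 0], "turn": 0, "jaw": -1},
  {"delta_pos": [0, 0, 0], "turn": 0, "jaw": -1},
])

```text
time: 6.57
tool_pos: [0.6136, -0.1994, 0.4876]
tcp_rot: [-3.137, -0.163, -0.001]
wrist_force: [0.1, -0.6, -6.4]
width: 0.763
grip_force: 88.8
```

Run:
```python
from workcell import bot
import cv2,numpy as np
a=bot.read_camera("scene")["pixels"]; b=bot.read_camera("wrist")["pixels"]
cv2.imwrite("pics/l.png",cv2.resize(np.hstack([a,b]),(800,300))[:,:,::-1])
print(bot.read_state()["torque"],bot.read_state()["wrist_force"])
```

```text
[ 0.01770713 -0.51103423 -0.06430982] [-0.77054732 -0.23530351 -6.4488405 ]
```

View pics/l.png

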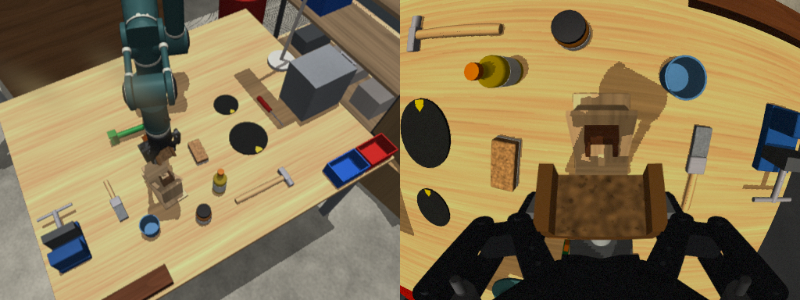

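It lifted cleanly and is still at about 45°: moment 0.51 N·m over 6.4 N gives an 80 mm lever, which matches. I'll carry it over the pad before letting it swing.

Emit:
drive_tool([
  {"delta_pos": [-2, -15, 0], "turn": 0, "jaw": -1},
  {"delta_pos": [-2, -30, 0], "turn": 0, "jaw": -1},
  {"delta_pos": [-2, -36, 0], "turn": 0, "jaw": -1},
  {"delta_pos": [-2, -36, 0], "turn": 0, "jaw": -1},
  {"delta_pos": [-2, -36, 0], "turn": 0, "jaw": -1},
  {"delta_pos": [-2, -36, 0], "turn": 0, "jaw": -1},
  {"delta_pos": [-2, -36, 0], "turn": 0, "jaw": -1},
  {"delta_pos": [-2, -36, 0], "turn": 0, "jaw": -1},
])

```text
time: 7.33
tool_pos: [0.5694, 0.0605, 0.4865]
tcp_rot: [-3.137, -0.163, 0.004]
wrist_force: [0.8, 0.7, -6.2]
width: 0.76
grip_force: 89.2
```

Emit:
drive_tool([
  {"delta_pos": [-2, -36, 0], "turn": 0, "jaw": -1},
  {"delta_pos": [-2, -36, 0], "turn": 0, "jaw": -1},
  {"delta_pos": [-2, -36, 0], "turn": 0, "jaw": -1},
  {"delta_pos": [-2, -36, 0], "turn": 0, "jaw": -1},
  {"delta_pos": [-2, -24, 0], "turn": 0, "jaw": -1},
  {"delta_pos": [0, -12, 0], "turn": 0, "jaw": -1},
  {"delta_pos": [0, 0, 0], "turn": 0, "jaw": -1},
  {"delta_pos": [0, 0, 0], "turn": 0, "jaw": -1},
])

```text
time: 8.0
tool_pos: [0.5415, 0.2369, 0.4868]
tcp_rot: [3.135, 0.166, -0.003]
wrist_force: [0.4, -1.1, -6.0]
width: 0.761
grip_force: 89.7
```

Emit:
drive_tool([
  {"delta_pos": [0, 0, 0], "turn": 0, "jaw": -1},
  {"delta_pos": [0, 0, 0], "turn": 0, "jaw": -1},
  {"delta_pos": [0, 0, 0], "turn": 0, "jaw": -1},
  {"delta_pos": [0, 0, 0], "turn": 0, "jaw": -1},
  {"delta_pos": [0, 0, 0], "turn": 0, "jaw": -1},
], grip_force=45)

```text
time: 8.42
tool_pos: [0.5422, 0.2358, 0.4882]
tcp_rot: [3.137, 0.161, 0.0]
wrist_force: [-0.0, -0.8, -6.7]
width: 0.767
grip_force: 89.7
```

```bash
python3 -c "
from workcell import bot
s=bot.read_state();print(s['tool_pos'],s['torque'],s['wrist_force'],s['grip_force'],s['q'].round(2))"
```

```text
[0.54220367 0.23578627 0.48819139] [ 0.08804598 -0.51728687 -0.02936253] [-7.28127681e-04 -7.78267495e-01 -6.68131906e+00] 89.66646015644073 [ 0.37  0.07  1.68 -0.    1.4   1.84]
```

Emit:
drive_tool([
  {"delta_pos": [0, 0, 0], "turn": 0, "jaw": -1},
  {"delta_pos": [0, 0, 0], "turn": 0, "jaw": -1},
  {"delta_pos": [0, 0, 0], "turn": 0, "jaw": -1},
  {"delta_pos": [0, 0, 0], "turn": 0, "jaw": -1},
  {"delta_pos": [0, 0, 0], "turn": 0, "jaw": -1},
], grip_force=20)

```text
time: 8.83
tool_pos: [0.5419, 0.2366, 0.4881]
tcp_rot: [3.137, 0.163, -0.0]
wrist_force: [-0.4, -0.6, -5.6]
width: 0.762
grip_force: 89.7
```

```bash
python3 -c "
from workcell import bot
s=bot.read_state();print(s['tool_pos'],s['torque'],s['wrist_force'],s['grip_force'],s['q'].round(2))"
```

```text
[0.54193187 0.2365865  0.48807632] [ 0.07825494 -0.46675745 -0.01715029] [-0.35018575 -0.60164559 -5.56170697] 89.66703593730927 [ 0.37  0.07  1.68 -0.    1.4   1.84]
```

Emit:
drive_tool([
  {"delta_pos": [0, 0, 0], "turn": 0, "jaw": -0.5},
  {"delta_pos": [0, 0, 0], "turn": 0, "jaw": -0.2},
  {"delta_pos": [0, 0, 0], "turn": 0, "jaw": 0},
  {"delta_pos": [0, 0, 0], "turn": 0, "jaw": 0.1},
], grip_force=20)

```text
time: 9.17
tool_pos: [0.5419, 0.2366, 0.4881]
tcp_rot: [3.137, 0.163, -0.0]
wrist_force: [0.3, 0.7, -5.8]
width: 0.763
grip_force: 89.7
```

The grip is self-locking. I'll turn here while it's held firmly, then roll the rest upright about its foot edge on the pad.

Emit:
drive_tool([
  {"delta_pos": [0, 0, 0], "turn": -0.08, "jaw": -1},
  {"delta_pos": [0, 0, 0], "turn": -0.12, "jaw": -1},
  {"delta_pos": [0, 0, 0], "turn": -0.12, "jaw": -1},
  {"delta_pos": [0, 0, 0], "turn": -0.12, "jaw": -1},
  {"delta_pos": [0, 0, 0], "turn": -0.12, "jaw": -1},
  {"delta_pos": [0, 0, 0], "turn": -0.12, "jaw": -1},
  {"delta_pos": [0, 0, 0], "turn": -0.12, "jaw": -1},
  {"delta_pos": [0, 0, 0], "turn": -0.12, "jaw": -1},
])

```text
time: 9.83
tool_pos: [0.5418, 0.2367, 0.488]
tcp_rot: [-2.734, -1.546, 0.0]
wrist_force: [0.1, -0.2, -6.1]
width: 0.765
grip_force: 89.8
```

Emit:
drive_tool([
  {"delta_pos": [0, 0, 0], "turn": -0.12, "jaw": -1},
  {"delta_pos": [0, 0, 0], "turn": -0.12, "jaw": -1},
  {"delta_pos": [0, 0, 0], "turn": -0.12, "jaw": -1},
  {"delta_pos": [0, 0, 0], "turn": -0.12, "jaw": -1},
  {"delta_pos": [0, 0, 0], "turn": -0.12, "jaw": -1},
  {"delta_pos": [0, 0, 0], "turn": -0.12, "jaw": -1},
  {"delta_pos": [0, 0, 0], "turn": -0.12, "jaw": -1},
  {"delta_pos": [0, 0, 0], "turn": -0.12, "jaw": -1},
])

```text
time: 10.5
tool_pos: [0.5417, 0.2367, 0.4878]
tcp_rot: [-1.71, -2.633, 0.001]
wrist_force: [0.4, -0.1, -5.6]
width: 0.762
grip_force: 89.7
```

Emit:
drive_tool([
  {"delta_pos": [0, 0, 0], "turn": -0.12, "jaw": -1},
  {"delta_pos": [0, 0, 0], "turn": -0.12, "jaw": -1},
  {"delta_pos": [0, 0, 0], "turn": -0.12, "jaw": -1},
  {"delta_pos": [0, 0, 0], "turn": -0.12, "jaw": -1},
  {"delta_pos": [0, 0, 0], "turn": -0.12, "jaw": -1},
  {"delta_pos": [0, 0, 0], "turn": -0.12, "jaw": -1},
  {"delta_pos": [0, 0, 0], "turn": -0.12, "jaw": -1},
  {"delta_pos": [0, 0, 0], "turn": -0.12, "jaw": -1},
])

```text
time: 11.17
tool_pos: [0.5415, 0.2366, 0.4875]
tcp_rot: [-0.301, -3.124, 0.001]
wrist_force: [-0.4, -0.5, -6.0]
width: 0.765
grip_force: 89.7
```

Emit:
drive_tool([
  {"delta_pos": [0, 0, 0], "turn": -0.12, "jaw": -1},
  {"delta_pos": [0, 0, 0], "turn": -0.1, "jaw": -1},
  {"delta_pos": [0, 0, 0], "turn": -0.046, "jaw": -1},
  {"delta_pos": [0, 0, 0], "turn": 0, "jaw": -1},
  {"delta_pos": [0, 0, 0], "turn": 0, "jaw": -1},
])

```text
time: 11.58
tool_pos: [0.5417, 0.2365, 0.4876]
tcp_rot: [0.105, -3.138, 0.001]
wrist_force: [-0.3, 0.6, -5.2]
width: 0.764
grip_force: 89.7
```

Run:
```python
from h import *
from workcell import bot
s=bot.read_state();m=R.from_rotvec(s["tcp_rot"]).as_matrix()
print(s['tool_pos'],"phi",np.arctan2(m[1,0],m[0,0]),s['torque'].round(3),s['wrist_force'].round(2),s['q'].round(2))
a=bot.read_camera("scene")["pixels"][60:260,160:400]; b=bot.read_camera("wrist")["pixels"]
a=cv2.resize(a,(400,333),interpolation=cv2.INTER_CUBIC); b=cv2.resize(b,(400,300)); cv2.imwrite("pics/t.png",np.hstack([a[:300],b])[:,:,::-1])
```

```text
[0.54165906 0.23652287 0.48757413] phi -3.0749559369072372 [-0.008  0.53   0.014] [-0.34  0.62 -5.24] [ 0.37  0.07  1.68  0.    1.4  -1.27]
```

View pics/t.png

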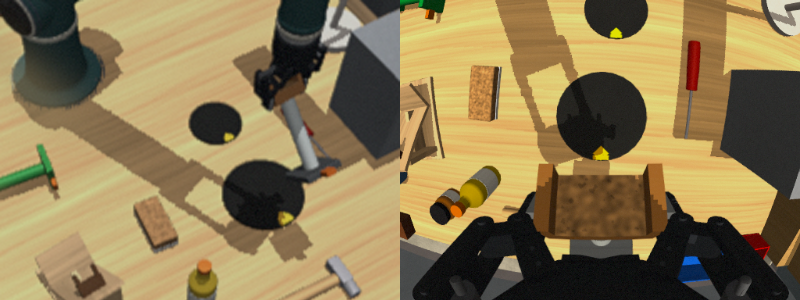

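Tab direction is now 0.067 rad and the rest is held at about 45°, with its foot pointing away from the robot. For the roll, the pivot should start 124 mm behind the pad centre, with the foot edge touching at TCP z ≈ 0.30.

Emit:
drive_tool([
  {"delta_pos": [24, 0, 24], "turn": 0, "jaw": -1},
  {"delta_pos": [25, 0, 28], "turn": 0, "jaw": -1},
  {"delta_pos": [25, 0, 28], "turn": 0, "jaw": -1},
  {"delta_pos": [25, 0, 28], "turn": 0, "jaw": -1},
  {"delta_pos": [25, 0, 28], "turn": 0, "jaw": -1},
  {"delta_pos": [0, 0, 20], "turn": 0, "jaw": -1},
  {"delta_pos": [0, 0, 15], "turn": 0, "jaw": -1},
  {"delta_pos": [0, 0, 5], "turn": 0, "jaw": -1},
])

```text
time: 12.35
tool_pos: [0.4163, 0.2275, 0.3092]
tcp_rot: [0.106, -3.135, 0.003]
wrist_force: [-0.7, -0.6, -6.1]
width: 0.76
grip_force: 90.1
```

Emit:
drive_tool([
  {"delta_pos": [0, 0, 0], "turn": 0, "jaw": -1},
  {"delta_pos": [0, 0, 0], "turn": 0, "jaw": -1},
  {"delta_pos": [0, 0, 3], "turn": 0, "jaw": -1},
  {"delta_pos": [0, 0, 2], "turn": 0, "jaw": -1},
])

```text
time: 12.68
tool_pos: [0.4194, 0.2285, 0.3087]
tcp_rot: [-0.106, 3.137, 0.002]
wrist_force: [-0.3, 0.3, -5.7]
width: 0.761
grip_force: 90.3
```

```bash
cat > st.py <<'E'
from h import *
from workcell import bot
s=bot.read_state();m=R.from_rotvec(s["tcp_rot"]).as_matrix()
print(s['time'],s['tool_pos'].round(4),"phi",np.arctan2(m[1,0],m[0,0]).round(3),s['torque'].round(3),s['wrist_force'].round(2),s['grip_force'],s['width'])
E
python3 st.py
```

```text
12.6833 [0.4194 0.2285 0.3087] phi -3.074 [-0.022  0.473  0.015] [-0.27  0.29 -5.74] 90.28409779071808 0.7612828918692702
```

Emit:
drive_tool([
  {"delta_pos": [0, 0, 2], "turn": 0, "jaw": -1},
  {"delta_pos": [0, 0, 2], "turn": 0, "jaw": -1},
  {"delta_pos": [0, 0, 0], "turn": 0, "jaw": -1},
])

```text
time: 12.93
tool_pos: [0.4186, 0.2283, 0.3038]
tcp_rot: [-0.107, 3.139, 0.001]
wrist_force: [-0.8, 0.1, -3.4]
width: 0.762
grip_force: 91.1
```

Emit:
drive_tool([
  {"delta_pos": [0, 0, 2], "turn": 0, "jaw": -1},
  {"delta_pos": [0, 0, 0], "turn": 0, "jaw": -1},
])

```text
time: 13.1
tool_pos: [0.4186, 0.2284, 0.3035]
tcp_rot: [-0.107, 3.139, 0.0]
wrist_force: [-5.5, -1.6, 9.0]
width: 0.761
grip_force: 92.3
```

Emit:
drive_tool([
  {"delta_pos": [0, 0, 2], "turn": 0, "jaw": -1},
  {"delta_pos": [0, 0, 0], "turn": 0, "jaw": -1},
])

```text
time: 13.27
tool_pos: [0.4186, 0.2285, 0.3033]
tcp_rot: [-0.107, 3.139, 0.0]
wrist_force: [-12.4, -4.3, 20.9]
width: 0.766
grip_force: 93.6
```

Contact is at TCP z ≈ 0.304, as predicted. I'll start rolling along the arc.

Emit:
drive_tool([
  {"delta_pos": [-4.2, 0, -2.3], "turn": 0, "jaw": -1},
  {"delta_pos": [-4.2, 0, -2.3], "turn": 0, "jaw": -1},
  {"delta_pos": [-4.2, 0, -2.3], "turn": 0, "jaw": -1},
  {"delta_pos": [0, 0, 0], "turn": 0, "jaw": -1},
])

```text
time: 13.6
tool_pos: [0.4318, 0.2291, 0.3064]
tcp_rot: [-0.107, 3.138, 0.001]
wrist_force: [0.3, 0.4, -6.5]
width: 0.758
grip_force: 90.5
```

```bash
python3 st.py
```

```text
13.6 [0.4318 0.2291 0.3064] phi -3.074 [-0.028  0.412 -0.018] [ 0.32  0.35 -6.48] 90.45291066169739 0.7581135911497583
```

It slid rather than rotated, because the 90 N locked grip is too stiff. I'll rest the edge on the pad again and relax the jaws in fine steps so they re-close at 20 N.

Emit:
drive_tool([
  {"delta_pos": [12, 0, 2.5], "turn": 0, "jaw": -1},
  {"delta_pos": [0, 0, 1.2], "turn": 0, "jaw": -1},
  {"delta_pos": [0, 0, 0], "turn": 0, "jaw": -1},
])

```text
time: 13.85
tool_pos: [0.4188, 0.2284, 0.3037]
tcp_rot: [-0.107, 3.138, 0.001]
wrist_force: [-2.3, -0.3, 4.7]
width: 0.761
grip_force: 91.7
```

Emit:
drive_tool([
  {"delta_pos": [0, 0, 0], "turn": 0, "jaw": 0.45},
  {"delta_pos": [0, 0, 0], "turn": 0, "jaw": -1},
], grip_force=20)

```text
time: 14.02
tool_pos: [0.4188, 0.2284, 0.3037]
tcp_rot: [-0.107, 3.138, 0.001]
wrist_force: [-2.4, -0.6, 4.8]
width: 0.758
grip_force: 91.7
```

Emit:
drive_tool([
  {"delta_pos": [0, 0, 0], "turn": 0, "jaw": 0.52},
  {"delta_pos": [0, 0, 0], "turn": 0, "jaw": -1},
], grip_force=20)

```text
time: 14.18
tool_pos: [0.4188, 0.2283, 0.3037]
tcp_rot: [-0.107, 3.138, 0.001]
wrist_force: [-2.3, -0.6, 5.8]
width: 0.764
grip_force: 91.7
```

Emit:
drive_tool([
  {"delta_pos": [0, 0, 0], "turn": 0, "jaw": 0.55},
  {"delta_pos": [0, 0, 0], "turn": 0, "jaw": -1},
], grip_force=20)

```text
time: 14.35
tool_pos: [0.4189, 0.2284, 0.3033]
tcp_rot: [-0.107, 3.138, 0.001]
wrist_force: [-1.9, 0.1, 4.6]
width: 0.772
grip_force: 20.4
```

```bash
python3 st.py
```

```text
14.35 [0.4189 0.2284 0.3033] phi -3.073 [-0.092  0.229 -0.015] [-1.88  0.06  4.64] 20.40905401110649 0.7716100700823706
```

The grip is now 20 N. I'll raise gently and see whether it swings down to hang.

Emit:
drive_tool([
  {"delta_pos": [-4, 0, -4], "turn": 0, "jaw": -1},
  {"delta_pos": [-4, 0, -4], "turn": 0, "jaw": -1},
  {"delta_pos": [0, 0, 0], "turn": 0, "jaw": -1},
])

```text
time: 14.6
tool_pos: [0.4274, 0.2286, 0.3103]
tcp_rot: [-0.107, 3.14, -0.001]
wrist_force: [-0.8, -0.2, -3.1]
width: 0.771
grip_force: 24.2
```

```bash
python3 st.py
```

```text
14.6 [0.4274 0.2286 0.3103] phi -3.074 [-0.104  0.21  -0.019] [-0.82 -0.18 -3.06] 24.194192737340927 0.7713988679985339
```

It is rotating under gravity with the edge still on the pad. I'll continue along the arc and above it.

Emit:
drive_tool([
  {"delta_pos": [-6, 0, -4], "turn": 0, "jaw": -1},
  {"delta_pos": [-6, 0, -4], "turn": 0, "jaw": -1},
  {"delta_pos": [-7, 0, -3], "turn": 0, "jaw": -1},
  {"delta_pos": [-7, 0, -3], "turn": 0, "jaw": -1},
  {"delta_pos": [0, 0, 0], "turn": 0, "jaw": -1},
])

```text
time: 15.02
tool_pos: [0.4546, 0.2307, 0.3251]
tcp_rot: [-0.106, 3.137, 0.001]
wrist_force: [0.3, 0.2, -5.2]
width: 0.771
grip_force: 24.6
```

```bash
python3 st.py
```

```text
15.0167 [0.4546 0.2307 0.3251] phi -3.074 [-0.018  0.293  0.016] [ 0.27  0.17 -5.23] 24.585879743099213 0.7712328541158922
```

Emit:
drive_tool([
  {"delta_pos": [0, 0, -5], "turn": 0, "jaw": -1},
  {"delta_pos": [0, 0, -5], "turn": 0, "jaw": -1},
  {"delta_pos": [0, 0, -5], "turn": 0, "jaw": -1},
  {"delta_pos": [0, 0, -5], "turn": 0, "jaw": -1},
  {"delta_pos": [0, 0, 0], "turn": 0, "jaw": -1},
  {"delta_pos": [0, 0, 0], "turn": 0, "jaw": -1},
])

```text
time: 15.52
tool_pos: [0.4528, 0.2306, 0.3451]
tcp_rot: [-0.107, 3.138, 0.001]
wrist_force: [-1.4, -0.4, -5.6]
width: 0.771
grip_force: 24.7
```

```bash
python3 st.py;  python3 - <<'E'
from h import *
from workcell import bot
a=bot.read_camera("scene")["pixels"][60:220,240:400]; b=bot.read_camera("wrist")["pixels"]
a=cv2.resize(a,(400,400),interpolation=cv2.INTER_CUBIC); b=cv2.resize(b,(400,300)); b=np.vstack([b,b[:100]*0]); cv2.imwrite("pics/s.png",np.hstack([a,b])[:,:,::-1])
E
```

```text
15.5167 [0.4528 0.2306 0.3451] phi -3.073 [-0.051  0.203 -0.014] [-1.44 -0.43 -5.63] 24.69589725136757 0.7706489498531883
```

View pics/s.png

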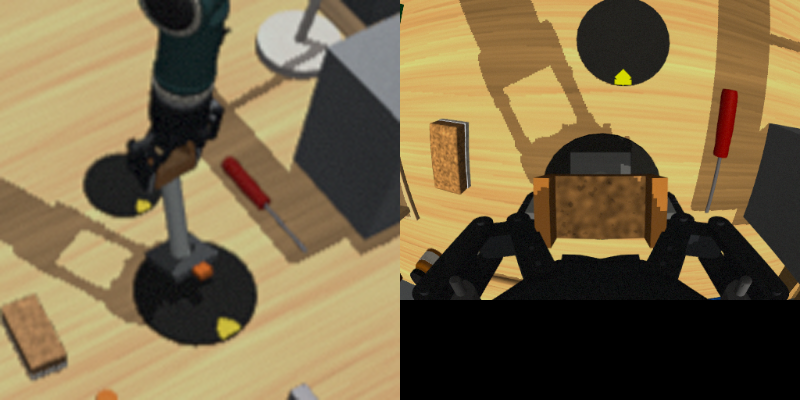

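The rest now hangs at about 20° with the tab toward the mark (tab at crop (203,270)). I'll move it so that the foot's rear edge lands 38 mm behind the pad centre, then roll the remaining angle.

Emit:
drive_tool([
  {"delta_pos": [-16, 0, 0], "turn": 0, "jaw": -1},
  {"delta_pos": [-16, 0, 3], "turn": 0, "jaw": -1},
  {"delta_pos": [0, 0, 5], "turn": 0, "jaw": -1},
  {"delta_pos": [0, 0, 4], "turn": 0, "jaw": -1},
  {"delta_pos": [0, 0, 2], "turn": 0, "jaw": -1},
  {"delta_pos": [0, 0, 2], "turn": 0, "jaw": -1},
  {"delta_pos": [0, 0, 0], "turn": 0, "jaw": -1},
])

```text
time: 16.2
tool_pos: [0.4839, 0.2325, 0.3273]
tcp_rot: [0.107, -3.138, 0.001]
wrist_force: [-0.1, -0.9, -6.9]
width: 0.767
grip_force: 24.9
```

```bash
python3 st.py
```

```text
16.2 [0.4839 0.2325 0.3273] phi -3.073 [-0.05   0.132  0.009] [-0.14 -0.94 -6.9 ] 24.885939359664917 0.7671055565684514
```

Emit:
drive_tool([
  {"delta_pos": [0, 0, 1.5], "turn": 0, "jaw": -1},
  {"delta_pos": [0, 0, 0], "turn": 0, "jaw": -1},
])

```text
time: 16.37
tool_pos: [0.4844, 0.2327, 0.3267]
tcp_rot: [0.107, -3.14, 0.0]
wrist_force: [-1.0, -0.2, -6.4]
width: 0.769
grip_force: 24.9
```

Emit:
drive_tool([
  {"delta_pos": [0, 0, 1.5], "turn": 0, "jaw": -1},
  {"delta_pos": [0, 0, 0], "turn": 0, "jaw": -1},
])

```text
time: 16.53
tool_pos: [0.4846, 0.2327, 0.3253]
tcp_rot: [-0.107, 3.14, 0.0]
wrist_force: [-0.3, 0.8, -7.0]
width: 0.768
grip_force: 24.9
```

Emit:
drive_tool([
  {"delta_pos": [0, 0, 1.5], "turn": 0, "jaw": -1},
  {"delta_pos": [0, 0, 0], "turn": 0, "jaw": -1},
])

```text
time: 16.7
tool_pos: [0.4848, 0.2327, 0.3239]
tcp_rot: [-0.107, 3.139, 0.0]
wrist_force: [0.7, 0.2, -5.3]
width: 0.774
grip_force: 25.1
```

```bash
python3 st.py
```

```text
16.7 [0.4848 0.2327 0.3239] phi -3.073 [-0.016  0.156  0.026] [ 0.68  0.21 -5.32] 25.063267797231674 0.7738420733388015
```

Emit:
drive_tool([
  {"delta_pos": [0, 0, 1.5], "turn": 0, "jaw": -1},
  {"delta_pos": [0, 0, 1.5], "turn": 0, "jaw": -1},
  {"delta_pos": [0, 0, 0], "turn": 0, "jaw": -1},
])

```text
time: 16.95
tool_pos: [0.486, 0.2329, 0.3236]
tcp_rot: [-0.107, 3.135, 0.001]
wrist_force: [-0.6, -1.5, 5.5]
width: 0.77
grip_force: 26.3
```

Emit:
drive_tool([
  {"delta_pos": [0, 0, 1.5], "turn": 0, "jaw": -1},
  {"delta_pos": [0, 0, 0], "turn": 0, "jaw": -1},
])

```text
time: 17.12
tool_pos: [0.4866, 0.233, 0.3235]
tcp_rot: [-0.107, 3.133, 0.002]
wrist_force: [-1.2, -2.6, 10.8]
width: 0.768
grip_force: 26.8
```

```bash
python3 st.py
```

```text
17.1167 [0.4866 0.233  0.3235] phi -3.073 [-0.687  0.352 -0.02 ] [-1.16 -2.64 10.8 ] 26.773882806301117 0.7675352246007034
```

Contact is behind the pivot now (tilt about 10°), so pushing forward and down levels it. I'll roll the last part in small steps.

Emit:
drive_tool([
  {"delta_pos": [-4, 0, 0], "turn": 0, "jaw": -1},
  {"delta_pos": [-4, 0, 0], "turn": 0, "jaw": -1},
  {"delta_pos": [-4, 0, 0.3], "turn": 0, "jaw": -1},
  {"delta_pos": [0, 0, 0], "turn": 0, "jaw": -1},
])

```text
time: 17.45
tool_pos: [0.4989, 0.2338, 0.3228]
tcp_rot: [-0.107, 3.133, 0.002]
wrist_force: [0.7, -2.6, 8.2]
width: 0.771
grip_force: 26.9
```

```bash
python3 st.py
```

```text
17.45 [0.4989 0.2338 0.3228] phi -3.073 [-0.457  0.277 -0.041] [ 0.66 -2.61  8.23] 26.852785348892212 0.7711770974334455
```

Emit:
drive_tool([
  {"delta_pos": [-4, 0, 0.5], "turn": 0, "jaw": -1},
  {"delta_pos": [-4, 0, 0.7], "turn": 0, "jaw": -1},
  {"delta_pos": [0, 0, 0], "turn": 0, "jaw": -1},
])

```text
time: 17.7
tool_pos: [0.5071, 0.2344, 0.3218]
tcp_rot: [-0.107, 3.132, 0.002]
wrist_force: [0.7, -1.7, 9.6]
width: 0.766
grip_force: 26.9
```

```bash
python3 st.py;  python3 - <<'E'
from h import *
from workcell import bot
a=bot.read_camera("scene")["pixels"][60:220,240:400]; b=bot.read_camera("wrist")["pixels"]
a=cv2.resize(a,(400,400),interpolation=cv2.INTER_CUBIC); b=cv2.resize(b,(400,300)); b=np.vstack([b,b[:100]*0]); cv2.imwrite("pics/r.png",np.hstack([a,b])[:,:,::-1])
E
```

```text
17.7 [0.5071 0.2344 0.3218] phi -3.073 [-0.477  0.131  0.013] [ 0.74 -1.67  9.59] 26.937272250652313 0.7657816269574576
```

View pics/r.png

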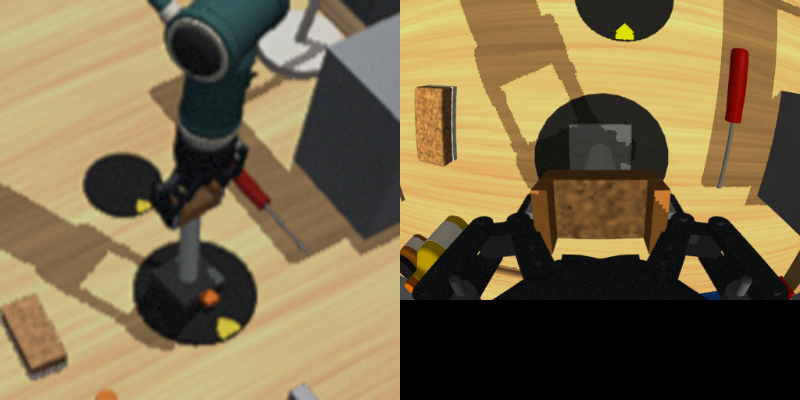

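It is nearly upright, with the foot on the pad and the tab (crop 210,297) toward the mark (228,327). The foot is still short of centre. I'll finish levelling, then shift.

Emit:
drive_tool([
  {"delta_pos": [-4, 0, 0.8], "turn": 0, "jaw": -1},
  {"delta_pos": [-4, 0, 1], "turn": 0, "jaw": -1},
  {"delta_pos": [-4, 0, 1], "turn": 0, "jaw": -1},
  {"delta_pos": [0, 0, 0], "turn": 0, "jaw": -1},
])

```text
time: 18.13
tool_pos: [0.5195, 0.2352, 0.3194]
tcp_rot: [-0.107, 3.131, 0.003]
wrist_force: [1.5, -1.6, 8.4]
width: 0.768
grip_force: 27.2
```

```bash
python3 st.py
```

```text
18.1333 [0.5195 0.2352 0.3194] phi -3.073 [-0.464 -0.045 -0.023] [ 1.5  -1.63  8.41] 27.203291952610016 0.7684087707549139
```

Emit:
drive_tool([
  {"delta_pos": [0, 0, 1.5], "turn": 0, "jaw": -1},
  {"delta_pos": [0, 0, 0], "turn": 0, "jaw": -1},
])

```text
time: 18.3
tool_pos: [0.5199, 0.2353, 0.3192]
tcp_rot: [-0.107, 3.128, 0.003]
wrist_force: [1.8, -3.2, 11.8]
width: 0.769
grip_force: 27.6
```

```bash
python3 st.py
```

```text
18.3 [0.5199 0.2353 0.3192] phi -3.073 [-0.685 -0.099  0.01 ] [ 1.81 -3.23 11.8 ] 27.561489790678024 0.7685957074027219
```

The height matches upright (0.319). Next: lift a little, shift 22 mm to the centre, and set down.

Emit:
drive_tool([
  {"delta_pos": [0, 0, -6], "turn": 0, "jaw": -1},
  {"delta_pos": [0, 0, -6], "turn": 0, "jaw": -1},
  {"delta_pos": [-8, 0, 0], "turn": 0, "jaw": -1},
  {"delta_pos": [-8, 0, 0], "turn": 0, "jaw": -1},
  {"delta_pos": [-6, 0, 0], "turn": 0, "jaw": -1},
  {"delta_pos": [0, 0, 0], "turn": 0, "jaw": -1},
])

```text
time: 18.8
tool_pos: [0.5399, 0.2364, 0.3247]
tcp_rot: [-0.107, 3.139, -0.0]
wrist_force: [-0.4, -0.2, -5.4]
width: 0.773
grip_force: 25.6
```

```bash
python3 st.py;  python3 - <<'E'
from h import *
from workcell import bot
a=bot.read_camera("scene")
pickle=__import__("pickle");pickle.dump(a,open("s2.pkl","wb"))
a=cv2.resize(a["pixels"][90:220,260:390],(600,600),interpolation=cv2.INTER_CUBIC); cv2.imwrite("pics/u.png",a[:,:,::-1])
E
```

```text
18.8 [0.5399 0.2364 0.3247] phi -3.074 [0.032 0.142 0.   ] [-0.41 -0.19 -5.4 ] 25.570167303085327 0.7729820660754296
```

View pics/u.png

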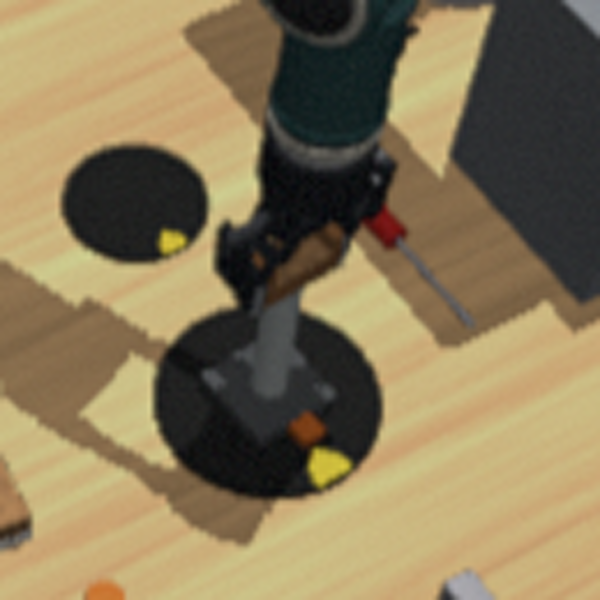

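The tab (crop 308,428) points at the mark (327,465) and the foot is centred. Now I'll set it down and release.

Emit:
drive_tool([
  {"delta_pos": [-2, 0, 2], "turn": 0, "jaw": -1},
  {"delta_pos": [0, 0, 2], "turn": 0, "jaw": -1},
  {"delta_pos": [0, 0, 1.5], "turn": 0, "jaw": -1},
  {"delta_pos": [0, 0, 1], "turn": 0, "jaw": -1},
  {"delta_pos": [0, 0, 0], "turn": 0, "jaw": -1},
])

```text
time: 19.27
tool_pos: [0.5403, 0.2364, 0.3189]
tcp_rot: [0.107, -3.139, 0.0]
wrist_force: [-1.1, 0.4, -5.8]
width: 0.771
grip_force: 25.7
```

```bash
python3 st.py
```

```text
19.2667 [0.5403 0.2364 0.3189] phi -3.073 [-0.122  0.075 -0.003] [-1.12  0.41 -5.83] 25.65883442759514 0.7711493744926448
```

Emit:
drive_tool([
  {"delta_pos": [0, 0, 1], "turn": 0, "jaw": -1},
  {"delta_pos": [0, 0, 1], "turn": 0, "jaw": -1},
  {"delta_pos": [0, 0, 0], "turn": 0, "jaw": -1},
])

```text
time: 19.52
tool_pos: [0.5412, 0.2365, 0.3186]
tcp_rot: [-0.107, 3.137, 0.0]
wrist_force: [-0.5, -1.9, 4.2]
width: 0.772
grip_force: 26.5
```

Emit:
drive_tool([
  {"delta_pos": [0, 0, 1], "turn": 0, "jaw": -1},
  {"delta_pos": [0, 0, 0], "turn": 0, "jaw": -1},
])

```text
time: 19.68
tool_pos: [0.5417, 0.2365, 0.3183]
tcp_rot: [-0.107, 3.135, 0.001]
wrist_force: [1.5, -3.6, 5.9]
width: 0.771
grip_force: 26.9
```

```bash
python3 st.py
```

```text
19.6833 [0.5417 0.2365 0.3183] phi -3.073 [-0.673  0.29   0.024] [ 1.48 -3.58  5.91] 26.906916797161102 0.7711977859844168
```

Emit:
drive_tool([
  {"delta_pos": [0, 0, 0], "turn": 0, "jaw": 0.58},
  {"delta_pos": [0, 0, 0], "turn": 0, "jaw": 0.65},
  {"delta_pos": [0, 0, 0], "turn": 0, "jaw": 0.75},
  {"delta_pos": [0, 0, 0], "turn": 0, "jaw": 1},
  {"delta_pos": [0, 0, 0], "turn": 0, "jaw": 1},
  {"delta_pos": [0, 0, 0], "turn": 0, "jaw": 1},
  {"delta_pos": [0, 0, 0], "turn": 0, "jaw": 1},
])

```text
time: 20.27
tool_pos: [0.5405, 0.2365, 0.3158]
tcp_rot: [0.107, -3.139, 0.0]
wrist_force: [0.5, 0.0, 0.1]
width: 1.004
grip_force: 0.0
```

```bash
python3 st.py
```

```text
20.2667 [0.5405 0.2365 0.3158] phi -3.073 [ 0.015 -0.008 -0.019] [0.54 0.02 0.09] 0.0 1.0041527272521609
```

Released, with no force on the tool. I'll go straight up, then check.

Emit:
drive_tool([
  {"delta_pos": [0, 0, -8], "turn": 0, "jaw": 1},
  {"delta_pos": [0, 0, -15], "turn": 0, "jaw": 1},
  {"delta_pos": [0, 0, -25], "turn": 0, "jaw": 1},
  {"delta_pos": [0, 0, -35], "turn": 0, "jaw": 1},
  {"delta_pos": [0, 0, -35], "turn": 0, "jaw": 1},
  {"delta_pos": [0, 0, -35], "turn": 0, "jaw": 1},
  {"delta_pos": [0, 0, 0], "turn": 0, "jaw": 1},
])

```text
time: 20.85
tool_pos: [0.542, 0.2371, 0.4793]
tcp_rot: [-0.107, 3.125, 0.008]
wrist_force: [0.3, 0.8, 0.9]
width: 1.0
grip_force: 0.0
```

Emit:
drive_tool([
  {"delta_pos": [35, 0, 0], "turn": 0, "jaw": 1},
  {"delta_pos": [35, 0, 0], "turn": 0, "jaw": 1},
  {"delta_pos": [35, 0, 0], "turn": 0, "jaw": 1},
  {"delta_pos": [0, 0, 0], "turn": 0, "jaw": 1},
  {"delta_pos": [0, 0, 0], "turn": 0, "jaw": 1},
])

```text
time: 21.27
tool_pos: [0.4343, 0.2292, 0.4696]
tcp_rot: [-0.109, 3.138, 0.001]
wrist_force: [-0.3, -0.9, 0.3]
width: 0.998
grip_force: 0.0
```

```bash
python3 st.py
python3 - <<'E'
from h import *
from workcell import bot
c=bot.read_camera("scene"); t=bot.read_camera("top")
hsv=cv2.cvtColor(c["pixels"],cv2.COLOR_RGB2HSV)
m=cv2.inRange(hsv,(3,180,110),(16,255,255)); m[:, :295]=0; m[:,350:]=0; m[:150]=0; m[205:]=0
k=cv2.moments(m,True); u,v=k["m10"]/k["m00"],k["m01"]/k["m00"]
P=np.array([.542,.2368]); q=onz(c,u,v,.019)[:2]-P; print("tab px",u,v,k["m00"],"rel",q.round(4),"dist",np.hypot(*q).round(4),"ang",np.arctan2(q[1],q[0]).round(3))
a=cv2.resize(c["pixels"][80:220,250:390],(400,400),interpolation=cv2.INTER_CUBIC); b=cv2.resize(t["pixels"][110:250,110:250],(400,400),interpolation=cv2.INTER_CUBIC)
cv2.imwrite("pics/f.png",np.hstack([a,b])[:,:,::-1])
E
```

```text
21.2667 [0.4343 0.2292 0.4696] phi -3.072 [0.002 0.021 0.011] [-0.28 -0.89  0.25] 0.0 0.9981875525390889
tab px 326.0769230769231 184.07692307692307 26.0 rel [0.05   0.0025] dist 0.0501 ang 0.051
```

View pics/f.png

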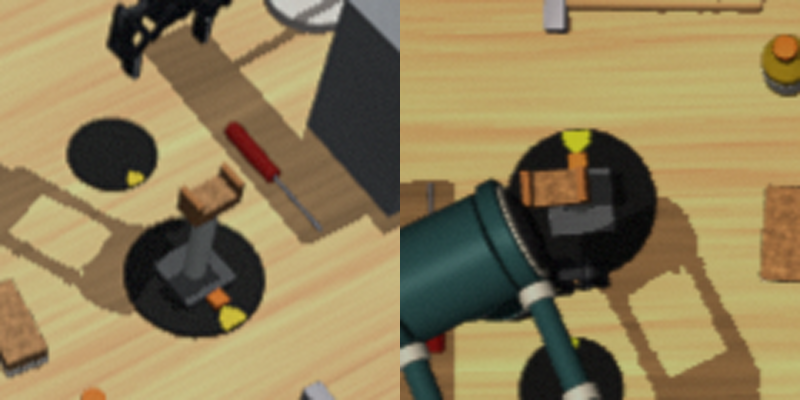

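The final picture shows the rest standing free on the larger pad. The tab centroid is 50 mm from the pad centre (expected 48), at angle 0.05 rad against the mark's 0.07. The saddle's offset in the top view fits an upright column.

```bash
python3 -c "
from workcell import bot
print(bot.finish_job())"
```

```text
the job is handed in; nothing more can be done
None
```

I handed the job in at about 21 s: by the cameras, the neck rest stands upright and released near the middle of the larger pad (about 2 mm off by the tab), its tab within about 1° of the mark's direction, and the gripper touched none of the other things; no verdict was returned.

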